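# Hang the bench timer on its post

### The job

Take the bench timer out of its charging dock and hang it on the instrument post: slip the keyhole in its back over the headed stud until the back lies flat on the post, then slide it down behind the head, setting it to rest on the stud rather than letting it drop, so that it locked and straight with its screen facing out. Feel your way and never force it: the stud may sit anywhere along the upper part of the post's slot, so bring the timer on and down with only a light touch. Let go, and leave everything else on the bench where it stands.

Things in the scene. Friction and masses are not known exactly. Their poses are not given: they have to be found in the camera images.
- timer: White digital bench timer, 34 mm deep (x), 62 mm wide (y), 104 mm tall (z), about 0.24 kg, upright in the dock. Origin: centre of its underside. +x points out of the screen; its flat back is 17 mm from the origin at -x, with a keyhole on the middle line. Grip its two plain sides, 62 mm apart, from above, within 20 mm of the top so that the hand stays clear of the post.
- timer_keyhole (a point): Centre of the keyhole's round hole, in the plane of the timer's back, 54 mm above the underside; axes as the timer's. The hole is 17 mm wide in a 3 mm steel plate level with the back; 45 degree shoulders lead up into a slot 9.5 mm wide whose end is 75.5 mm above the underside. Behind the plate a hollow 7 mm deep takes the stud's head.
- post: Fixed upright post of slotted aluminium profile, 40 x 40 mm, 220 mm tall with a black cap, on a round foot 104 mm across, 10 mm high. Origin: centre of the foot, on the bench. The stud stands out of the middle (y = 0) of the face towards its +x, 20 mm from the origin. When the timer hangs home its back is flat on this face, its origin 37 mm in front of the post's.
- stud_range (a point): Point on that face, 192 mm above the bench, axes as the post's: middle of the stretch in which the stud is clamped. The stud's own height is NOT measured: its centre is anywhere within 18 mm above or below this point. Rigid, level along x: shank 7 mm thick, head 14 mm across and 4 mm thick, 4.5 mm gap between face and head, head's front 8.5 mm off the face.
- dock: Fixed grey charging dock, 74 mm (x) by 104 mm (y), 12 mm floor with lips round the timer up to 26 mm above the bench (2 mm of play all round). Origin: centre of its underside. The timer stands on the floor, screen to the dock's +x, and is lifted straight out.
- cup_a: Paper cup, 84 mm across, 98 mm tall, between the two work places. Origin: centre of its underside. Leave it alone.
- cup_b: The same kind of paper cup, to the left. Leave it alone.
- cylinder: Clear measuring cylinder on a yellow foot 72 mm across, 212 mm tall, to the right. Origin: centre of its underside. Leave it alone.
- gas_tap: Fixed chromed gas turret, 48 mm across and 80 mm tall, with a blue and an orange tap lever up to about 95 mm, in the middle towards the back. Origin: centre of its underside.
- tube_rack: Wooden rack with four test tubes, 60 x 170 mm, 117 mm tall, to the right. Origin: centre of its underside. Leave it alone.
Not all that is in view belongs to the job. What is shaped like the timer but blue or turquoise is not meant.

How it is judged (in metres and radians):
On the way, in this order (a step that is already met when the one before it is completed fails the run):
1. the timer is lifted clear of the dock, upright (height (world z) of timer above 0.05 m and contact force between timer and dock below 0.05 N and angle between timer's own z axis and vertical below 0.35 rad), for 0.2 s.
2. the keyhole is over the stud's head: the timer's back is against the post's face at the height of the stud (x of timer in the frame of post between 0.034 and 0.04 m and y of timer in the frame of post between -0.005 and 0.005 m and angle between timer's own z axis and vertical below 0.08 rad and angle between the x axis of timer and the x axis of post, either way round below 0.12 rad and height (world z) of timer between 0.098 and 0.165 m), for 0.1 s.
At the end, for the whole second after the job is handed in: The timer hangs on the stud, let go and at rest: its back within 3 mm of flat on the post's face, within 5 mm of the post's middle line, upright and square to the post (within about 5 degrees), carried by the stud alone, fully down, its underside 98 to 140 mm above the bench (x of timer in the frame of post between 0.034 and 0.04 m and y of timer in the frame of post between -0.005 and 0.005 m and angle between timer's own z axis and vertical below 0.08 rad and angle between the x axis of timer and the x axis of post, either way round below 0.12 rad and height (world z) of timer between 0.098 and 0.14 m and contact force between timer and post above 0.3 N and linear speed of timer below 0.02 m/s and angular speed of timer below 0.1 rad/s); the robot touches nothing.
It fails at once if the timer is pressed or forced against the post or its stud with more than 20 N (contact force between timer and post above 20 N).
It fails at once if a cup, the measuring cylinder or the tube rack is pushed more than 20 mm (distance of any of cup_a, cup_b, cylinder, tube_rack from where it was at the start of the episode above 0.02 m).
It fails at once if the timer is let drop on the post instead of being lowered on to the stud (falls at more than 0.2 m/s there) (horizontal distance between timer and post below 0.045 m and height (world z) of timer below 0.165 m and linear speed of timer above 0.2 m/s).
It fails at once if the timer is dropped or set down on the bench (height (world z) of timer below 0.008 m).
It fails at once if the gripper knocks against the post with more than 20 N (contact force between the fingers and post above 20 N).
It also fails if it takes over 56 s, if anything falls off the work surface, if the arm or the gripper's body presses on something with over 40 N, if the wrist force passes 120 N, or if a joint passes its speed limit or range.

### The arm

A 6-joint arm with a two-finger parallel gripper is mounted at the origin on the work surface. World frame = base frame: x ahead of the robot, y to its left, z up, the work surface at z = 0. Lengths are in m, angles in degrees, forces in N, time in s.
With the tool pointing down it reaches from about 0.4 to 0.825 m from the base axis. Payload 7 kg.
Tool frame: the origin (TCP) lies on the centre line of the jaws, within the pads' length; the fingertips stand r.tip_reach ahead of it and the grasp point (between the pads) is the TCP (r.tip_reach is the distance from the TCP to the fingertips, in m); z points along the fingers, y is the line along which they close (so a half turn about z gives the same grasp; the last joint's range is limited). The gripper opens to 88 mm and grips with 3 to 60 N. Pads are 19 mm wide; open, the fingers measure 130 mm over their backs; the gripper's body (78 mm by 193 mm) begins 47 mm behind the grasp point.
Start: joints at [-47.951, 20.546, 0.682, 0, -70.136, -16.507], TCP at [0.291, -0.609, 0.246] pointing down, gripper open.
Joint ranges: [-176.03, 176.03], [-82.01, 121.73], [-58.28, 71.71], [-173.87, 95.51], [-174.79, -0.11], [-173.66, 173.66]. Speed limits (degrees/s): [136.94, 136.94, 172.46, 180, 180, 180].

### API

Orientations are given as [roll, pitch, yaw] about the fixed x, y, z axes, in that order (R = Rz(yaw) Ry(pitch) Rx(roll)).
In Python, from plant import sensors, cams, r gives the robot as it stands.
- The arm moves only by the tool drive_tool, never from a script. Its argument "rows" is a list of rows, each an object of numbers: "fingers": the gripper's target within -1 to 1 (fully open at 1, half-way at 0, shut at -1); "x", "y", "z": the shift along the tool's x, y, z in m; "spin": the turn about the tool's z in rad. A call has 1 to 10 rows; each row is the pose to reach, as a shift and turn from the pose commanded when the call began, along the tool's axes at that moment; what a row does not reach only later rows make up. A row lasts 1/8 s, in which the tool goes at most 62.5 mm and 10.7 degrees, less where a joint would pass 70% of its speed; a pose out of reach is approached as far as the arm can. A call with a gripper value outside its range is refused whole. The fingers move at their own pace and stop on an object; "newtons" is the grip in N (left out, the last holds). Time passes only in rows, so rows that repeat a pose let the fingers close. It gives the time, the measured TCP pose, the force, the opening and the grip force at its end, in the units of the state.
- sensors.get_state(): the state, without advancing time (a new reading comes with each control period).
- cams.capture(name): name is "scene" or "top"; returns a dict with "pixels" (400x640x3 uint8, red, green, blue), "intrinsics" (3x3 intrinsics, pixels), "eye" and "orientation" of the camera in the world. Camera axes: x right, y up, looking along -z (the intrinsics and any distortion apply to the point x, -y, -z); pixel columns grow to the right and rows downward; lengths in m; the calibration is good to about 2 mm. A picture is of the moment at which its call begins. There is no depth.
- r.close_job(): hands the job in; it is judged then, once.
The state is a dict: "time_s": time; "joints": joint angles; "qd": joint speeds; "joint_torque": joint torques, N m; "tcp_pos": TCP position; "eef_rot": TCP orientation; "contact_force": force on the tool from outside, world axes, zero at the start; "moment": the same for the moment, N m; "gripper_width": finger opening in m; "gripper_force": force on a finger pad.
Only numpy, scipy, OpenCV 4.12 (cv2) and the standard library are available. Lean on these libraries where they do the work, as an engineer would, in place of code of your own. Each camera call takes 0.05 s, during which the arm holds its last target. There are 200 camera calls.

## Working session

There is one attempt and no reset: what is moved stays moved. The work goes in short steps, Python scripts to look and compute and a tool call to move; the robot and the scene stay as the last step left them, time stands still between calls to the robot, and variables do not carry over. Pictures are saved under pics/ and viewed, at most 10 in all, crops included, and the job is handed in when it is done.

Besides the shell and the picture viewer there is one more tool, called after "Request:" as name(argument=value, ...) on one line, values as JSON. drive_tool: Moves the arm, as the interface text tells. Its arguments: {"type":"object","properties":{"rows":{"type":"array"},"newtons":{"type":"number"}},"required":["rows"]}

```bash
mkdir -p pics; ls
cat > h.py <<'E'
import numpy as np, cv2
from plant import sensors, cams, r
def cap(n):
    c=cams.capture(n); c['bgr']=cv2.cvtColor(c['pixels'],cv2.COLOR_RGB2BGR); return c
def R(c):
    o=np.array(c['orientation'],float)
    if o.shape==(3,3): return o
    from scipy.spatial.transform import Rotation as Ro
    return Ro.from_euler('xyz',o,degrees=True).as_matrix()
def ray(c,p):
    K=np.array(c['intrinsics']); v=np.linalg.solve(K,[p[0],p[1],1.]); d=R(c)@[v[0],-v[1],-v[2]]
    return np.array(c['eye']),d/np.linalg.norm(d)
def onz(c,p,z):
    e,d=ray(c,p); return e+d*(z-e[2])/d[2]
def proj(c,P):
    q=R(c).T@(np.array(P)-c['eye']); v=np.array(c['intrinsics'])@[q[0],-q[1],-q[2]]; return v[:2]/v[2]
E
python3 - <<'E'
from h import *
for n in('scene','top'):
    c=cap(n); cv2.imwrite(f'pics/{n}0.png',c['bgr']); print(n,c['eye'],c['orientation'],c['intrinsics'],[k for k in c])
print(sensors.get_state(), r.tip_reach)
E
```

```text
pics
scene [1.21906173 0.75058081 0.95984578] [ 49.6730754    0.28902071 140.14546915] [[399.55472678   0.         315.38157665]
 [  0.         399.55472678 199.65072767]
 [  0.           0.           1.        ]] ['pixels', 'intrinsics', 'eye', 'orientation', 'bgr']
top [ 0.29623021 -0.0502804   1.5131009 ] [ 10.73960553   1.0064416  -90.02336826] [[416.3677215    0.         319.41633923]
 [  0.         416.3677215  205.80554434]
 [  0.           0.           1.        ]] ['pixels', 'intrinsics', 'eye', 'orientation', 'bgr']
{'time_s': 0.1, 'joints': array([-4.79511487e+01,  2.05874992e+01,  6.40392523e-01, -1.73303142e-02,
       -7.01358553e+01, -1.65069921e+01]), 'qd': array([-0.1030243 , -0.0980511 ,  0.15409653,  0.07938145, -0.03754097,
       -0.06207698]), 'joint_torque': array([-2.49809134e-03, -5.84161270e+01,  2.93755549e+01,  7.01563999e+00,
        1.02069491e-02, -6.63121159e-05]), 'tcp_pos': array([ 0.29084887, -0.60868408,  0.24472614]), 'eef_rot': array([ 1.79915828e+02, -7.95317272e-03, -1.54464035e+02]), 'contact_force': array([-0.92480026,  0.46642296,  0.14368418]), 'moment': array([0.0186936 , 0.00429706, 0.02656532]), 'gripper_force': 0.0, 'gripper_width': 0.08791131739355848} 0.019
```

View pics/scene0.png

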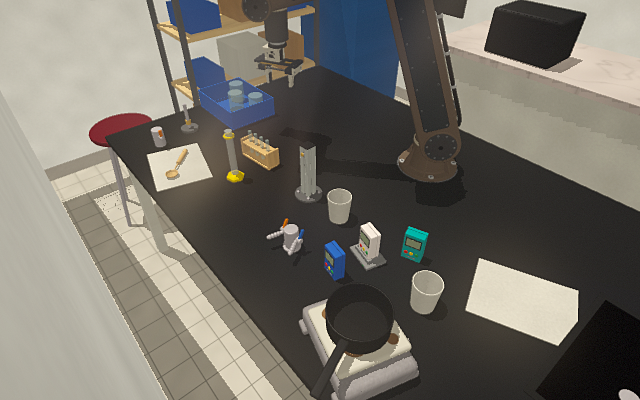

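View pics/top0.png

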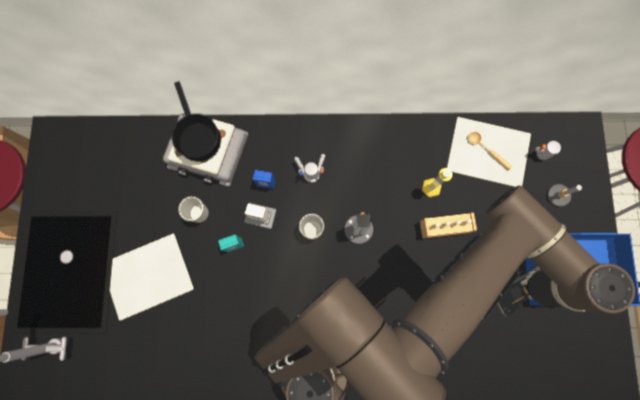

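The scene view shows the white timer in its dock at about (368,243), the post at (308,175) and cup_a at (340,205). In the top view the timer is at (260,214), the post at (358,229) and cup_a at (311,227). I'll enlarge both places.

Run:
```python
from h import *
s=cv2.imread('pics/scene0.png');t=cv2.imread('pics/top0.png')
z=lambda i,x,y,w,h:cv2.resize(i[y:y+h,x:x+w],(400,300),interpolation=cv2.INTER_CUBIC)
a=np.hstack([z(s,340,213,80,60),z(s,270,140,80,60)])
b=np.hstack([z(t,220,185,80,60),z(t,318,200,80,60)])
cv2.imwrite('pics/z.png',np.vstack([a,b]))
```

```text
(no output)
```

View pics/z.png

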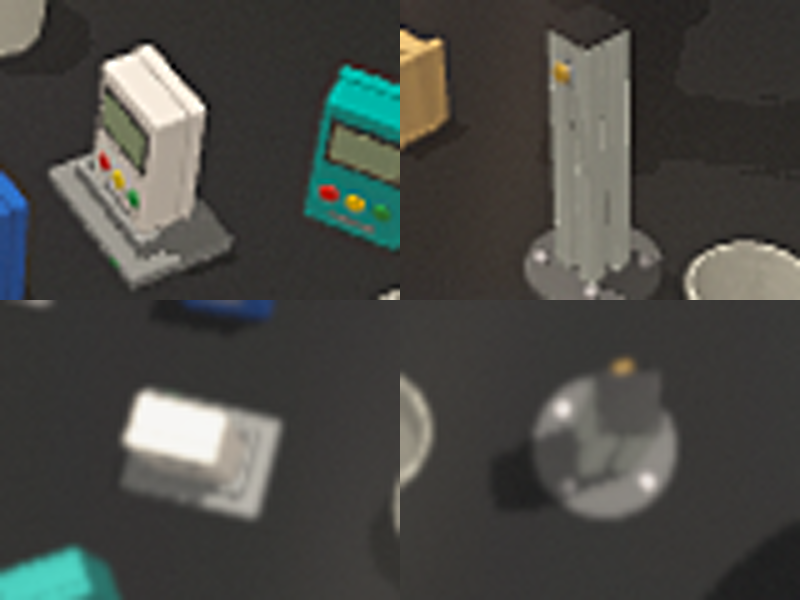

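Run:
```python
from h import *
import pickle
T=cap('top');S=cap('scene');pickle.dump((T,S),open('c0.pkl','wb'))
hsv=lambda c:cv2.cvtColor(c['bgr'],cv2.COLOR_BGR2HSV)
def blob(m,x,y,w,h):
    q=np.zeros_like(m);q[y:y+h,x:x+w]=m[y:y+h,x:x+w]
    return q
def cen(m): ys,xs=np.nonzero(m);return np.array([xs.mean(),ys.mean()]),len(xs)
# stud
gold=[]
for c,b in((T,(350,205,25,20)),(S,(292,145,25,20))):
    H=hsv(c);m=cv2.inRange(H,(10,110,60),(30,255,255));p,n=cen(blob(m,*b));gold.append(p);print('gold',p,n)
e1,d1=ray(T,gold[0]);e2,d2=ray(S,gold[1])
t=np.linalg.lstsq(np.c_[d1,-d2],e2-e1,rcond=None)[0];a=e1+t[0]*d1;b=e2+t[1]*d2
print('stud head',(a+b)/2,'gap',np.linalg.norm(a-b))
# foot circle top
g=cv2.cvtColor(T['bgr'],cv2.COLOR_BGR2GRAY)
print('foot px guess ->',onz(T,(359,229),.01))
# timer top face in top
m=blob(cv2.inRange(g,205,255),235,195,40,35)
cn=max(cv2.findContours(m,0,2)[0],key=cv2.contourArea);rc=cv2.minAreaRect(cn);bx=cv2.boxPoints(rc)
P=np.array([onz(T,p,.116) for p in bx]);print('timer top',bx.round(1).tolist(),P.round(4).tolist(),P.mean(0),[np.linalg.norm(P[i]-P[i-1]) for i in range(4)])
m=blob(cv2.inRange(g,85,255),235,190,50,45)
cn=max(cv2.findContours(m,0,2)[0],key=cv2.contourArea);rc=cv2.minAreaRect(cn);bx=cv2.boxPoints(rc)
P=np.array([onz(T,p,.02) for p in bx]);print('dock',P.round(4).tolist(),P.mean(0),[np.linalg.norm(P[i]-P[i-1]) for i in range(4)])
for n,p in dict(left=(270+149/5,140+32/5),mid=(270+188/5,140+48/5),right=(270+230/5,140+32/5)).items(): print(n,onz(S,p,.213))
gs=cv2.cvtColor(S['bgr'],cv2.COLOR_BGR2GRAY)
print(gs[150,295:325]);print(gs[175,295:325]); print(gs[185,295:325])
print(g[205:250:4,340:382])
for n,q in(('cup_a',(311,227)),):print(n,onz(T,q,.098))
print('gas',onz(T,(311,172),.08))
```

```text
gold [362.28571429 212.57142857] 7
gold [301.88888889 154.33333333] 9
stud head [ 0.52325201 -0.16393696  0.19036351] gap 0.003352372126101059
foot px guess -> [ 0.49513056 -0.16768362  0.01      ]
timer top [[244.6999969482422, 213.1999969482422], [247.1999969482422, 203.10000610351562], [264.8999938964844, 207.5], [262.3999938964844, 217.60000610351562]] [[0.5366, 0.2294, 0.116], [0.5718, 0.2218, 0.116], [0.5562, 0.1608, 0.116], [0.5211, 0.1686, 0.116]] [0.5464238  0.19512361 0.116     ] [np.float64(0.06274278110617604), np.float64(0.03598451755110132), np.float64(0.06302947870737338), np.float64(0.03587523197473825)]
dock [[0.5221, 0.2598, 0.02], [0.5989, 0.2434, 0.02], [0.5706, 0.133, 0.02], [0.4945, 0.1503, 0.02]] [0.54651152 0.19660396 0.02      ] [np.float64(0.11292867172552118), np.float64(0.07848148199902785), np.float64(0.11398360941957106), np.float64(0.07808197822397835)]
left [ 0.51818188 -0.1782341   0.213     ]
mid [ 0.51030268 -0.14548524  0.213     ]
right [ 0.47583473 -0.1423159   0.213     ]
[ 55  58  56  53  80 144 134 132 129 134 138 128 148 130 135 131 130 135
 
[... 1775 characters left out ...]
129 132 133 135 135 136 144 174 208 185 141 106  73  59  56  56  54
   56  54  54  56  57  55]
 [ 38  38  38  40  39  40  46  47  49  51  64  84 104 123 128 131 132 133
  135 135 134 134 131 129 124 112  97  78  63  55  56  57  56  55  56  54
   56  55  55  54  54  55]
 [ 55  55  55  55  54  55  55  56  55  56  54  56  55  56  56  55  55  55
   56  55  55  55  56  55  55  55  55  56  55  55  55  56  56  55  55  55
   54  54  55  55  55  56]
 [ 54  53  54  54  56  56  55  54  55  56  56  55  56  53  56  56  56  56
   55  55  55  53  55  55  56  55  57  54  55  56  56  54  55  53  55  55
   54  55  57  56  55  55]]
cup_a [0.49084018 0.00335529 0.098     ]
gas [0.69069842 0.0047009  0.08      ]
```

Run:
```python
from h import *
import pickle
T,S=pickle.load(open('c0.pkl','rb'))
g=cv2.cvtColor(T['bgr'],cv2.COLOR_BGR2GRAY).astype(float);gs=cv2.cvtColor(S['bgr'],cv2.COLOR_BGR2GRAY).astype(float)
def pk(g,x,y,r=3):
    w=g[y-r:y+r+1,x-r:x+r+1];w=np.clip(w-150 if w.max()>170 else w-w.max()*.85,0,None);Y,X=np.mgrid[y-r:y+r+1,x-r:x+r+1];return np.array([(w*X).sum(),(w*Y).sum()])/w.sum()
b=[onz(T,pk(g,*p),.012) for p in((350,221),(367,236))]
print('top bolts',b,'mid',(b[0]+b[1])/2)
s=[onz(S,pk(gs,*p),.012) for p in((298,191),(308,198),(319,192))]
print('scene bolts',s)
m=(s[0]+s[2])/2;print('mid',m)
for n,c,q in(('t',(b[0]+b[1])/2,b),('s',m,s)):
    for p in q: d=p-c;print(n,np.degrees(np.arctan2(d[1],d[0])),np.hypot(*d[:2]))
# projected expected post corners overlay
for th in(2,4.5,8):
  c=(b[0]+b[1])/2;t=np.radians(th);Rz=np.array([[np.cos(t),-np.sin(t)],[np.sin(t),np.cos(t)]])
  P=[np.r_[c[:2]+Rz@v,h] for h in(.22,.01) for v in((.02,-.02),(.02,.02),(-.02,.02))]
  print(th,[proj(S,p).round(1).tolist() for p in P])
z=cv2.resize(S['bgr'][145:205,288:328],(400,600),interpolation=cv2.INTER_CUBIC);y=cv2.resize(T['bgr'][200:260,340:380],(400,600),interpolation=cv2.INTER_CUBIC)
cv2.imwrite('pics/z2.png',np.clip(np.hstack([z,y]).astype(float)*1.5,0,255).astype(np.uint8))
```

```text
top bolts [array([ 0.52313333, -0.13580065,  0.012     ]), array([ 0.47004758, -0.19592912,  0.012     ])] mid [ 0.49659045 -0.16586489  0.012     ]
scene bolts [array([ 0.5251413 , -0.19264211,  0.012     ]), array([ 0.5210283 , -0.13739468,  0.012     ]), array([ 0.46902097, -0.13787491,  0.012     ])]
mid [ 0.49708114 -0.16525851  0.012     ]
t 48.55961394874855 0.0401046424483747
t -131.44038605125144 0.04010464244837464
s -44.30087337329221 0.03920758070373644
s 49.32306819906304 0.03674044044903253
s 135.6991266267078 0.03920758070373644
2 [[298.7, 143.7], [306.3, 148.5], [315.2, 144.2], [300.5, 191.3], [307.4, 196.3], [315.5, 191.7]]
4.5 [[298.7, 143.9], [306.7, 148.5], [315.2, 144.0], [300.5, 191.5], [307.8, 196.3], [315.5, 191.5]]
8 [[298.7, 144.2], [307.2, 148.5], [315.2, 143.7], [300.5, 191.8], [308.2, 196.3], [315.5, 191.2]]
```

View pics/z2.png

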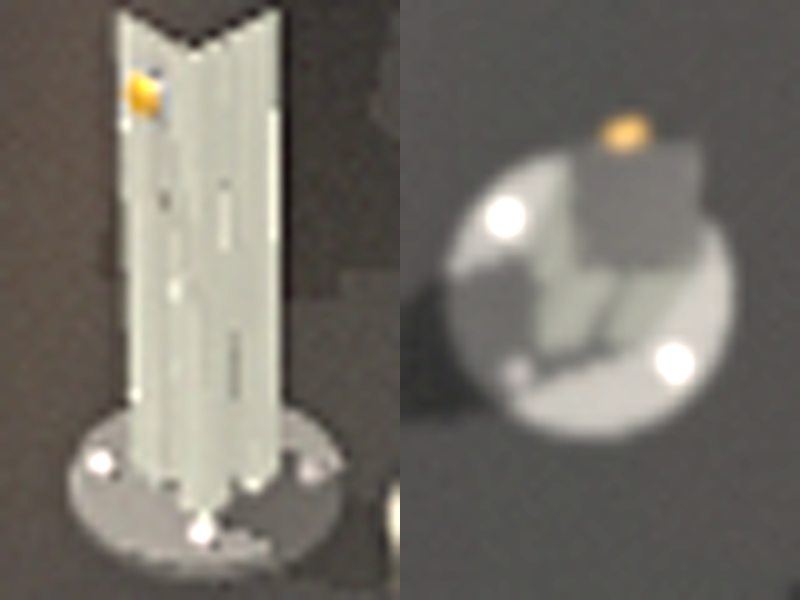

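The stud is at about (303,154) in the scene view and (362,213) in the top view. It triangulates to (0.523,-0.164,0.190), which agrees with the post centre at (0.497,-0.1655) and yaw of about 4°. The timer is at (0.546,0.195) with yaw about -14.4°. Next I'll work out the approach.

```bash
cat >> h.py <<'E'
def mv(x,y,z,yaw,base=None):
    """shift in tool axes (tool down) from measured (or given x,y,z,yaw) pose"""
    if base is None:
        s=sensors.get_state();p=s['tcp_pos'];ps=s['eef_rot'][2]
    else: p=base[:3];ps=base[3]
    a=np.radians(ps);d=np.array([x,y,z])-p
    w=(yaw-ps+180)%360-180
    print('x %.4f y %.4f z %.4f spin %.4f'%(d[0]*np.cos(a)+d[1]*np.sin(a),d[0]*np.sin(a)-d[1]*np.cos(a),-d[2],-np.radians(w)))
E
python3 -c "
from h import *
b=(.291,-.609,.246,-154.459)
mv(.3,-.59,.33,-154.459,b);mv(.546,.195,.33,165.6,b)"
```

```text
x -0.0163 y 0.0133 z -0.0840 spin -0.0000
x -0.5767 y 0.6155 z -0.0840 spin 0.6971
```

Request:
drive_tool(rows=[{"x":0,"y":0,"z":-0.05,"fingers":1},{"x":0,"y":0,"z":-0.084},{"x":-0.03,"y":0.032,"z":-0.084},{"x":-0.07,"y":0.075,"z":-0.084,"spin":0.1},{"x":-0.11,"y":0.118,"z":-0.084,"spin":0.2},{"x":-0.15,"y":0.16,"z":-0.084,"spin":0.3},{"x":-0.19,"y":0.203,"z":-0.084,"spin":0.4},{"x":-0.23,"y":0.246,"z":-0.084,"spin":0.5},{"x":-0.27,"y":0.288,"z":-0.084,"spin":0.6},{"x":-0.31,"y":0.331,"z":-0.084,"spin":0.697}])

```text
invalid input
```

```bash
python3 -c "
from h import *
s=sensors.get_state();print(s['tcp_pos'],s['eef_rot'],s['joints'],s['time_s'])
mv(.546,.195,.33,165.6);mv(.546,.195,.16,165.6)"
```

```text
[ 0.29090783 -0.60880128  0.24498993] [ 1.79942299e+02 -7.77476076e-03 -1.54459163e+02] [-4.79501396e+01  2.05756824e+01  6.54312552e-01 -9.50815875e-03
 -7.01361620e+01 -1.65057918e+01] 0.2
x -0.5767 y 0.6153 z -0.0850 spin 0.6971
x -0.5767 y 0.6153 z 0.0850 spin 0.6971
```

Request:
drive_tool(rows=[{"x":0,"y":0,"z":-0.05,"spin":0,"fingers":1},{"x":0,"y":0,"z":-0.084,"spin":0,"fingers":1},{"x":-0.03,"y":0.032,"z":-0.084,"spin":0,"fingers":1},{"x":-0.07,"y":0.075,"z":-0.084,"spin":0.1,"fingers":1},{"x":-0.11,"y":0.118,"z":-0.084,"spin":0.2,"fingers":1},{"x":-0.15,"y":0.16,"z":-0.084,"spin":0.3,"fingers":1},{"x":-0.19,"y":0.203,"z":-0.084,"spin":0.4,"fingers":1},{"x":-0.23,"y":0.246,"z":-0.084,"spin":0.5,"fingers":1},{"x":-0.27,"y":0.288,"z":-0.084,"spin":0.6,"fingers":1},{"x":-0.31,"y":0.331,"z":-0.084,"spin":0.697,"fingers":1}])

```text
time_s: 1.45
tcp_pos: [0.4281, -0.1749, 0.3298]
eef_rot: [180.0, 0.0, 165.4]
contact_force: [0.8, 0.2, 0.5]
gripper_width: 0.0874
gripper_force: 0.0
```

```bash
python3 -c "
from h import *
s=sensors.get_state();print(s['tcp_pos'],s['eef_rot'],s['joints'],s['time_s'])
mv(.546,.195,.33,165.6);mv(.546,.195,.16,165.6)"
```

```text
[ 0.42812129 -0.17490303  0.32979115] [1.79987384e+02 4.18321436e-02 1.65417017e+02] [ 2.28052759e+00 -2.82083650e+00 -1.66533024e+01  6.39630622e-05
 -7.61238411e+01 -1.06863521e+02] 1.45
x -0.0209 y 0.3877 z -0.0002 spin -0.0032
x -0.0209 y 0.3877 z 0.1698 spin -0.0032
```

Request:
drive_tool(rows=[{"x":-0.003,"y":0.06,"z":0,"spin":-0.003,"fingers":1},{"x":-0.007,"y":0.12,"z":0,"spin":-0.003,"fingers":1},{"x":-0.01,"y":0.18,"z":0,"spin":-0.003,"fingers":1},{"x":-0.014,"y":0.24,"z":0,"spin":-0.003,"fingers":1},{"x":-0.017,"y":0.3,"z":0,"spin":-0.003,"fingers":1},{"x":-0.02,"y":0.36,"z":0,"spin":-0.003,"fingers":1},{"x":-0.021,"y":0.388,"z":0.04,"spin":-0.003,"fingers":1},{"x":-0.021,"y":0.388,"z":0.1,"spin":-0.003,"fingers":1},{"x":-0.021,"y":0.388,"z":0.15,"spin":-0.003,"fingers":1},{"x":-0.021,"y":0.388,"z":0.165,"spin":-0.003,"fingers":1}])

```text
time_s: 2.7
tcp_pos: [0.5432, 0.193, 0.1615]
eef_rot: [-179.8, -0.2, 165.8]
contact_force: [0.5, 0.4, 1.0]
gripper_width: 0.0877
gripper_force: 0.0
```

```bash
python3 -c "
from h import *
s=sensors.get_state();print(s['tcp_pos'],s['eef_rot'],s['joints'],s['time_s'])
mv(.5465,.1955,.116,165.6)
c=cap('scene');t=cap('top');z=lambda i,x,y,w,h:cv2.resize(i[y:y+h,x:x+w],(400,300),interpolation=cv2.INTER_CUBIC)
cv2.imwrite('pics/g1.png',np.hstack([z(c['bgr'],310,180,120,90),z(t['bgr'],200,165,120,90)]))"
```

```text
[0.54316569 0.19296086 0.16151057] [-179.76228421   -0.21259335  165.77193161] [ 3.89745957e+01  1.54720357e+01 -1.83370291e+01 -3.33898793e-02
 -5.65086331e+01 -1.43183721e+02] 2.7
x -0.0026 y 0.0033 z 0.0455 spin 0.0030
```

View pics/g1.png

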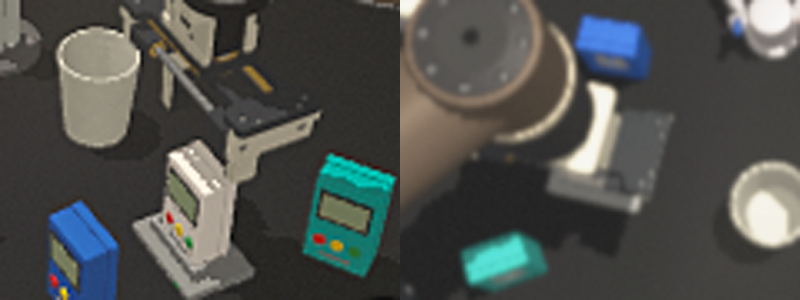

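Request:
drive_tool(rows=[{"x":-0.003,"y":0.003,"z":0.025,"spin":0.003,"fingers":1},{"x":-0.003,"y":0.003,"z":0.045,"spin":0.003,"fingers":1},{"x":-0.003,"y":0.003,"z":0.045,"spin":0.003,"fingers":1},{"x":-0.003,"y":0.003,"z":0.045,"spin":0.003,"fingers":-1},{"x":-0.003,"y":0.003,"z":0.045,"spin":0.003,"fingers":-1},{"x":-0.003,"y":0.003,"z":0.045,"spin":0.003,"fingers":-1},{"x":-0.003,"y":0.003,"z":0.045,"spin":0.003,"fingers":-1},{"x":-0.003,"y":0.003,"z":0.045,"spin":0.003,"fingers":-1}], newtons=25)

```text
time_s: 3.8
tcp_pos: [0.5489, 0.1962, 0.1204]
eef_rot: [180.0, 0.1, 165.6]
contact_force: [-1.0, -0.9, 4.9]
gripper_width: 0.0616
gripper_force: 24.9
```

Request:
drive_tool(rows=[{"x":0,"y":0,"z":-0.01,"spin":0,"fingers":-1},{"x":0,"y":0,"z":-0.025,"spin":0,"fingers":-1},{"x":0,"y":0,"z":-0.045,"spin":0,"fingers":-1},{"x":0,"y":0,"z":-0.065,"spin":0,"fingers":-1},{"x":0,"y":0,"z":-0.09,"spin":0,"fingers":-1},{"x":0,"y":0,"z":-0.115,"spin":0,"fingers":-1},{"x":0,"y":0,"z":-0.14,"spin":0,"fingers":-1},{"x":0,"y":0,"z":-0.155,"spin":0,"fingers":-1},{"x":0,"y":0,"z":-0.16,"spin":0,"fingers":-1}])

```text
time_s: 4.92
tcp_pos: [0.5485, 0.1962, 0.2806]
eef_rot: [179.9, 0.0, 165.6]
contact_force: [0.8, 0.3, -3.3]
gripper_width: 0.0619
gripper_force: 24.9
```

```bash
python3 -c "
from h import *
s=sensors.get_state();print(s['tcp_pos'],s['eef_rot'],s['joints'],s['contact_force'])
# timer origin standoff 37+40mm from post; tool is ~+2mm x of timer
a=np.radians(4);p=np.array([.497,-.1655])+.08*np.array([np.cos(a),np.sin(a)]);print(p)
mv(p[0],p[1],.28,-176)
c=cap('scene');t=cap('top');z=lambda i,x,y,w,h:cv2.resize(i[y:y+h,x:x+w],(400,300),interpolation=cv2.INTER_CUBIC)
cv2.imwrite('pics/g2.png',np.hstack([z(c['bgr'],330,150,120,90),z(t['bgr'],200,165,120,90)]))"
```

```text
[0.54850886 0.19619808 0.28057339] [1.79935215e+02 4.00439271e-02 1.65605839e+02] [ 3.89005251e+01  1.06411015e+01 -8.29156171e+00 -6.99938586e-03
 -7.09914636e+01 -1.43292388e+02] [ 0.80292169  0.34910745 -3.30054768]
[ 0.57680512 -0.15991948]
x -0.1159 y -0.3379 z 0.0006 spin -0.3210
```

View pics/g2.png

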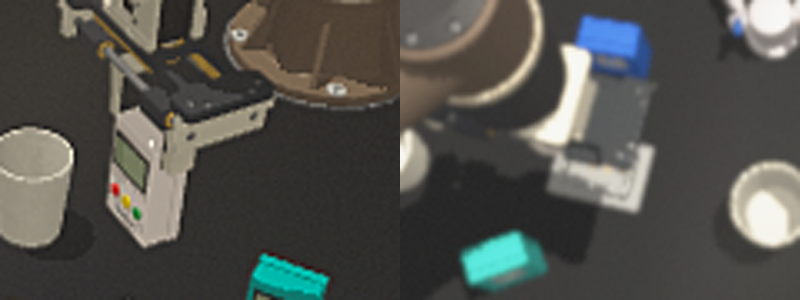

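The timer hangs upright in the jaws, clear of the dock, at about (145,180) in the left crop. Next I'll carry it to a standoff in front of the post.

Request:
drive_tool(rows=[{"x":-0.015,"y":-0.04,"z":0,"spin":-0.03,"fingers":-1},{"x":-0.032,"y":-0.09,"z":0,"spin":-0.09,"fingers":-1},{"x":-0.049,"y":-0.14,"z":0,"spin":-0.15,"fingers":-1},{"x":-0.065,"y":-0.19,"z":0,"spin":-0.21,"fingers":-1},{"x":-0.082,"y":-0.24,"z":0,"spin":-0.27,"fingers":-1},{"x":-0.099,"y":-0.285,"z":0,"spin":-0.32,"fingers":-1},{"x":-0.11,"y":-0.32,"z":0,"spin":-0.321,"fingers":-1},{"x":-0.116,"y":-0.338,"z":0,"spin":-0.321,"fingers":-1},{"x":-0.116,"y":-0.338,"z":0,"spin":-0.321,"fingers":-1}])

```text
time_s: 6.15
tcp_pos: [0.5764, -0.161, 0.2785]
eef_rot: [180.0, -0.1, -176.1]
contact_force: [-0.3, 0.4, -3.6]
gripper_width: 0.0619
gripper_force: 24.9
```

Run:
```python
from h import *
s=sensors.get_state();print(s['tcp_pos'],s['eef_rot'],s['contact_force'])
c=cap('scene');t=cap('top');P=s['tcp_pos']
# expected bottom corners of the timer if centred in tool: bottom at tcp-0.1084
a=np.radians(4);ex=np.array([np.cos(a),np.sin(a),0]);ey=np.array([-np.sin(a),np.cos(a),0])
o=P-[0,0,.1084]
for n,v in dict(fl=.017*ex-.031*ey,fr=.017*ex+.031*ey,br=-.017*ex+.031*ey).items(): print(n,proj(c,o+v).round(1),proj(c,o+v+[0,0,.104]).round(1))
x0,y0=(proj(c,o+[0,0,.05])-[40,45]).astype(int);print(x0,y0)
cv2.imwrite('pics/g3.png',cv2.resize(c['bgr'][y0:y0+75,x0:x0+80],(640,600),interpolation=cv2.INTER_CUBIC))
```

```text
[ 0.57641965 -0.16100547  0.27845188] [ 1.79983946e+02 -1.01145585e-01 -1.76110204e+02] [-0.3075292  0.4093206 -3.5526729]
fl [280.1 163.5] [278.1 137.3]
fr [292.1 171.2] [290.7 144.7]
br [299.7 167. ] [298.7 140.7]
249 107
```

View pics/g3.png

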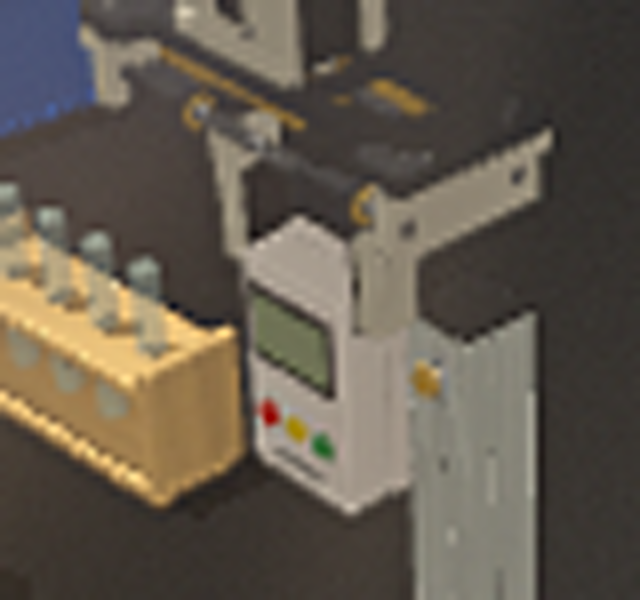

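Run:
```python
from h import *
c=cap('scene');H=cv2.cvtColor(c['bgr'],cv2.COLOR_BGR2HSV)
a=np.radians(4);ex=np.array([np.cos(a),np.sin(a),0]);ey=np.array([-np.sin(a),np.cos(a),0]);pc=np.array([.497,-.1655,0])
sub=H[148:160,296:310];m=(sub[...,0]>10)&(sub[...,0]<30)
w=np.where(m,np.clip(sub[...,1].astype(float)-60,0,None),0);Y,X=np.mgrid[148:160,296:310]
p=np.array([(w*X).sum(),(w*Y).sum()])/w.sum();print(p,m.sum())
for d in(.0245,.0265,.0285):
    e,v=ray(c,p);t=((pc-e)@ex+d)/(v@ex);q=e+t*v;print(d,'lat',(q-pc)@ey,'z',q[2])
s=sensors.get_state()
p=pc+.050*ex
for z in(.2444,):mv(p[0],p[1],z,-176)
print(s['tcp_pos'],((s['tcp_pos']-pc)@ex,(s['tcp_pos']-pc)@ey))
```

```text
[301.73515551 154.17813384] 166
0.0245 lat -0.0006118635936529183 z 0.18961424142910932
0.0265 lat 0.0016629462990871056 z 0.1916419525597456
0.0285 lat 0.003937756191826907 z 0.19366966369038174
x 0.0300 y -0.0006 z 0.0348 spin 0.0005
[ 0.5767314  -0.15932228  0.27920713] (np.float64(0.07996811351984535), np.float64(0.0006008863054602741))
```

Request:
drive_tool(rows=[{"x":0.004,"y":-0.0005,"z":0.015,"spin":0,"fingers":-1},{"x":0.008,"y":-0.0005,"z":0.03,"spin":0,"fingers":-1},{"x":0.014,"y":-0.0005,"z":0.034,"spin":0,"fingers":-1},{"x":0.02,"y":-0.0005,"z":0.034,"spin":0,"fingers":-1},{"x":0.025,"y":-0.0005,"z":0.034,"spin":0,"fingers":-1},{"x":0.025,"y":-0.0005,"z":0.034,"spin":0,"fingers":-1},{"x":0.025,"y":-0.0005,"z":0.034,"spin":0,"fingers":-1},{"x":0.025,"y":-0.0005,"z":0.034,"spin":0,"fingers":-1}], newtons=12)

```text
time_s: 7.3
tcp_pos: [0.5521, -0.1624, 0.2457]
eef_rot: [-180.0, 0.0, -176.0]
contact_force: [0.7, -0.1, -3.5]
gripper_width: 0.0619
gripper_force: 12.0
```

```bash
cat >> h.py <<'E'
def st():
    a=np.radians(4);ex=np.array([np.cos(a),np.sin(a),0]);ey=np.array([-np.sin(a),np.cos(a),0]);pc=np.array([.497,-.1655,0])
    s=sensors.get_state();q=s['tcp_pos']-pc;f=s['contact_force'];m=s['moment']
    print('d %.4f lat %.4f z %.4f yaw %.2f | F x %.1f y %.1f z %.1f | M %.2f %.2f %.2f t %.1f'%(q@ex,q@ey,q[2],s['eef_rot'][2],f@ex,f@ey,f[2],m@ex,m@ey,m[2],s['time_s']))
E
python3 -c "from h import *;st()"
```

```text
d 0.0551 lat -0.0008 z 0.2457 yaw -176.00 | F x 0.7 y -0.2 z -3.5 | M 0.01 -0.06 0.01 t 7.3
```

Request:
drive_tool(rows=[{"x":0.002,"y":0.0008,"z":0,"spin":0,"fingers":-1},{"x":0.004,"y":0.0008,"z":0,"spin":0,"fingers":-1},{"x":0.005,"y":0.0008,"z":0,"spin":0,"fingers":-1},{"x":0.006,"y":0.0008,"z":0,"spin":0,"fingers":-1},{"x":0.006,"y":0.0008,"z":0,"spin":0,"fingers":-1}])

```text
time_s: 7.92
tcp_pos: [0.5458, -0.162, 0.2456]
eef_rot: [-180.0, 0.0, -176.0]
contact_force: [0.3, 0.7, -2.7]
gripper_width: 0.0618
gripper_force: 12.0
```

```bash
python3 -c "from h import *;st()"
```

```text
d 0.0489 lat 0.0001 z 0.2456 yaw -176.00 | F x 0.4 y 0.7 z -2.7 | M -0.03 -0.07 0.02 t 7.9
```

Request:
drive_tool(rows=[{"x":0.001,"y":0,"z":0,"spin":0,"fingers":-1},{"x":0.002,"y":0,"z":0,"spin":0,"fingers":-1},{"x":0.002,"y":0,"z":0,"spin":0,"fingers":-1}])

```text
time_s: 8.3
tcp_pos: [0.5438, -0.1622, 0.2456]
eef_rot: [-180.0, -0.0, -176.0]
contact_force: [-0.0, -0.3, -1.7]
gripper_width: 0.0622
gripper_force: 12.0
```

```bash
python3 -c "from h import *;st()"
```

```text
d 0.0469 lat 0.0001 z 0.2456 yaw -176.00 | F x -0.1 y -0.3 z -1.7 | M -0.02 0.01 -0.03 t 8.3
```

Request:
drive_tool(rows=[{"x":0.001,"y":0,"z":0,"spin":0,"fingers":-1},{"x":0.0015,"y":0,"z":0,"spin":0,"fingers":-1},{"x":0.0015,"y":0,"z":0,"spin":0,"fingers":-1}])

```text
time_s: 8.68
tcp_pos: [0.5423, -0.1623, 0.2456]
eef_rot: [180.0, 0.0, -176.0]
contact_force: [-0.4, 0.9, -2.5]
gripper_width: 0.0622
gripper_force: 12.0
```

```bash
python3 -c "from h import *;st()"
```

```text
d 0.0454 lat 0.0001 z 0.2456 yaw -176.00 | F x -0.3 y 0.9 z -2.5 | M -0.04 -0.07 0.07 t 8.7
```

Request:
drive_tool(rows=[{"x":0.001,"y":0,"z":0,"spin":0,"fingers":-1},{"x":0.0015,"y":0,"z":0,"spin":0,"fingers":-1},{"x":0.0015,"y":0,"z":0,"spin":0,"fingers":-1}])

```text
time_s: 9.05
tcp_pos: [0.5408, -0.1624, 0.2456]
eef_rot: [-180.0, 0.0, -176.0]
contact_force: [-0.1, 0.4, -1.4]
gripper_width: 0.0619
gripper_force: 12.0
```

```bash
python3 -c "from h import *;st()"
```

```text
d 0.0439 lat 0.0001 z 0.2456 yaw -176.00 | F x -0.1 y 0.4 z -1.4 | M -0.01 -0.01 -0.02 t 9.1
```

Request:
drive_tool(rows=[{"x":0.001,"y":0,"z":0,"spin":0,"fingers":-1},{"x":0.0015,"y":0,"z":0,"spin":0,"fingers":-1},{"x":0.0015,"y":0,"z":0,"spin":0,"fingers":-1}])

```text
time_s: 9.43
tcp_pos: [0.5393, -0.1625, 0.2456]
eef_rot: [-180.0, 0.0, -176.0]
contact_force: [-0.6, 0.0, -2.3]
gripper_width: 0.0621
gripper_force: 12.0
```

```bash
python3 -c "from h import *;st()"
```

```text
d 0.0424 lat 0.0001 z 0.2456 yaw -176.00 | F x -0.6 y 0.1 z -2.3 | M 0.01 0.00 -0.01 t 9.4
```

Request:
drive_tool(rows=[{"x":0.001,"y":0,"z":0,"spin":0,"fingers":-1},{"x":0.0015,"y":0,"z":0,"spin":0,"fingers":-1},{"x":0.0015,"y":0,"z":0,"spin":0,"fingers":-1}])

```text
time_s: 9.8
tcp_pos: [0.5378, -0.1626, 0.2456]
eef_rot: [-180.0, 0.0, -176.0]
contact_force: [0.2, 0.3, -2.0]
gripper_width: 0.0616
gripper_force: 12.0
```

```bash
python3 -c "from h import *;st()"
```

```text
d 0.0409 lat 0.0001 z 0.2456 yaw -176.00 | F x 0.3 y 0.3 z -2.0 | M -0.03 -0.01 0.04 t 9.8
```

Run:
```python
from h import *
s=sensors.get_state();c=cap('scene')
a=np.radians(4);ex=np.array([np.cos(a),np.sin(a),0]);ey=np.array([-np.sin(a),np.cos(a),0])
o=s['tcp_pos']-[0,0,.1084]-.0024*ex
x0,y0=(proj(c,o+[0,0,.05])-[40,40]).astype(int)
for n,v in dict(fl=.017*ex-.031*ey,fr=.017*ex+.031*ey,br=-.017*ex+.031*ey).items(): print(n,((proj(c,o+v)-[x0,y0]+.5)*8).round(1),((proj(c,o+v+[0,0,.104])-[x0,y0]+.5)*8).round(1))
cv2.imwrite('pics/g4.png',cv2.resize(c['bgr'][y0:y0+75,x0:x0+80],(640,600),interpolation=cv2.INTER_CUBIC))
```

```text
fl [258.8 408.8] [247.3 206.6]
fr [353.5 469. ] [346.6 264.7]
br [411.2 436.5] [407.3 233.3]
```

View pics/g4.png

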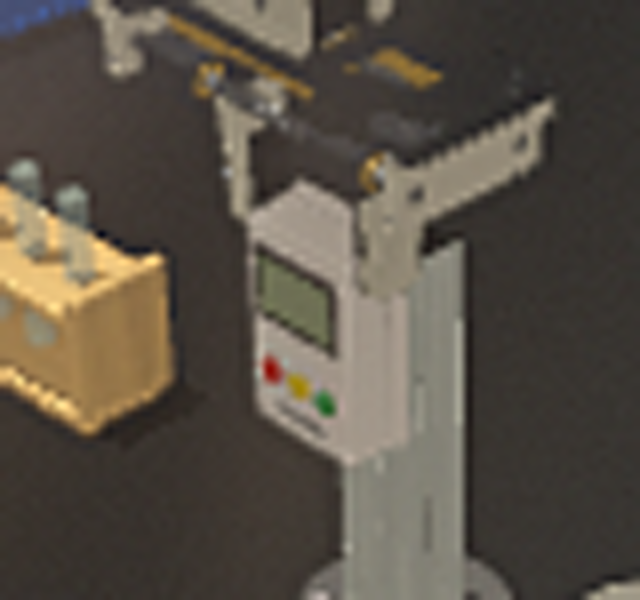

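The timer is upright with no tilt (bottom corner at (350,464), where I predicted it), and there has been no contact well past the depth of the head. So the head is in the hole, and I'll carry on until the back is flat on the post.

Request:
drive_tool(rows=[{"x":0.001,"y":0,"z":0,"spin":0,"fingers":-1},{"x":0.0015,"y":0,"z":0,"spin":0,"fingers":-1},{"x":0.0015,"y":0,"z":0,"spin":0,"fingers":-1}])

```text
time_s: 10.22
tcp_pos: [0.5363, -0.1627, 0.2456]
eef_rot: [180.0, 0.0, -176.0]
contact_force: [-0.9, -0.7, -2.2]
gripper_width: 0.0622
gripper_force: 12.0
```

```bash
python3 -c "from h import *;st()"
```

```text
d 0.0394 lat 0.0001 z 0.2456 yaw -176.00 | F x -1.0 y -0.6 z -2.2 | M 0.01 -0.04 -0.02 t 10.2
```

Request:
drive_tool(rows=[{"x":0.0005,"y":0,"z":0,"spin":0,"fingers":-1},{"x":0.001,"y":0,"z":0,"spin":0,"fingers":-1},{"x":0.001,"y":0,"z":0,"spin":0,"fingers":-1}])

```text
time_s: 10.6
tcp_pos: [0.5353, -0.1627, 0.2456]
eef_rot: [180.0, 0.0, -176.0]
contact_force: [0.5, -0.5, -2.4]
gripper_width: 0.062
gripper_force: 12.0
```

```bash
python3 -c "from h import *;st()"
```

```text
d 0.0384 lat 0.0001 z 0.2456 yaw -176.00 | F x 0.5 y -0.5 z -2.4 | M -0.06 -0.06 -0.01 t 10.6
```

Request:
drive_tool(rows=[{"x":0.0005,"y":0,"z":0,"spin":0,"fingers":-1},{"x":0.001,"y":0,"z":0,"spin":0,"fingers":-1},{"x":0.001,"y":0,"z":0,"spin":0,"fingers":-1}])

```text
time_s: 10.98
tcp_pos: [0.5347, -0.1628, 0.2457]
eef_rot: [-180.0, 0.0, -176.0]
contact_force: [1.8, -0.1, -3.5]
gripper_width: 0.062
gripper_force: 12.0
```

```bash
python3 -c "from h import *;st()"
```

```text
d 0.0378 lat 0.0001 z 0.2457 yaw -175.99 | F x 1.8 y -0.2 z -3.5 | M -0.02 -0.70 -0.02 t 11.0
```

Request:
drive_tool(rows=[{"x":0.0005,"y":0,"z":0,"spin":0,"fingers":-1},{"x":0.001,"y":0,"z":0,"spin":0,"fingers":-1},{"x":0.001,"y":0,"z":0,"spin":0,"fingers":-1}])

```text
time_s: 11.35
tcp_pos: [0.5341, -0.1629, 0.246]
eef_rot: [-180.0, 0.1, -176.0]
contact_force: [5.1, -0.9, -2.4]
gripper_width: 0.0619
gripper_force: 12.0
```

```bash
python3 -c "from h import *;st()"
```

```text
d 0.0372 lat 0.0000 z 0.2460 yaw -175.99 | F x 5.0 y -1.2 z -2.4 | M -0.15 -1.90 -0.09 t 11.3
```

Contact with the face comes at d≈0.038, which is flat home. I'll ease off a little and then slide down in small steps.

Request:
drive_tool(rows=[{"x":-0.001,"y":0,"z":0,"spin":0,"fingers":-1},{"x":-0.001,"y":0,"z":0.001,"spin":0,"fingers":-1},{"x":-0.001,"y":0,"z":0.002,"spin":0,"fingers":-1},{"x":-0.001,"y":0,"z":0.003,"spin":0,"fingers":-1},{"x":-0.001,"y":0,"z":0.004,"spin":0,"fingers":-1},{"x":-0.001,"y":0,"z":0.004,"spin":0,"fingers":-1}])

```text
time_s: 12.1
tcp_pos: [0.5343, -0.1628, 0.2414]
eef_rot: [180.0, -0.0, -176.0]
contact_force: [3.4, -0.0, -2.4]
gripper_width: 0.0621
gripper_force: 12.0
```

```bash
python3 -c "from h import *;st()"
```

```text
d 0.0374 lat 0.0001 z 0.2414 yaw -176.00 | F x 3.4 y -0.3 z -2.4 | M -0.10 -1.28 -0.03 t 12.1
```

Request:
drive_tool(rows=[{"x":0,"y":0,"z":0.001,"spin":0,"fingers":-1},{"x":0,"y":0,"z":0.002,"spin":0,"fingers":-1},{"x":0,"y":0,"z":0.003,"spin":0,"fingers":-1},{"x":0,"y":0,"z":0.004,"spin":0,"fingers":-1},{"x":0,"y":0,"z":0.004,"spin":0,"fingers":-1}])

```text
time_s: 12.72
tcp_pos: [0.5344, -0.1628, 0.2375]
eef_rot: [180.0, 0.0, -176.0]
contact_force: [3.5, 0.1, -2.0]
gripper_width: 0.062
gripper_force: 12.0
```

```bash
python3 -c "from h import *;st()"
```

```text
d 0.0375 lat 0.0001 z 0.2375 yaw -176.00 | F x 3.5 y -0.1 z -2.0 | M -0.11 -1.34 -0.08 t 12.7
```

Request:
drive_tool(rows=[{"x":-0.0005,"y":0,"z":0.001,"spin":0,"fingers":-1},{"x":-0.0005,"y":0,"z":0.002,"spin":0,"fingers":-1},{"x":-0.0005,"y":0,"z":0.003,"spin":0,"fingers":-1},{"x":-0.0005,"y":0,"z":0.004,"spin":0,"fingers":-1},{"x":-0.0005,"y":0,"z":0.004,"spin":0,"fingers":-1}])

```text
time_s: 13.35
tcp_pos: [0.5345, -0.1628, 0.2333]
eef_rot: [180.0, -0.0, -176.0]
contact_force: [2.5, 0.0, -1.4]
gripper_width: 0.0619
gripper_force: 12.0
```

```bash
python3 -c "from h import *;st()"
```

```text
d 0.0376 lat 0.0001 z 0.2333 yaw -176.01 | F x 2.5 y -0.1 z -1.4 | M -0.11 -0.48 -0.08 t 13.3
```

Request:
drive_tool(rows=[{"x":0,"y":0,"z":0.001,"spin":0,"fingers":-1},{"x":0,"y":0,"z":0.002,"spin":0,"fingers":-1},{"x":0,"y":0,"z":0.002,"spin":0,"fingers":-1}])

```text
time_s: 13.72
tcp_pos: [0.5346, -0.1628, 0.2313]
eef_rot: [180.0, -0.0, -176.0]
contact_force: [-0.5, -0.5, -1.3]
gripper_width: 0.0621
gripper_force: 12.0
```

```bash
python3 -c "from h import *;st()"
```

```text
d 0.0377 lat 0.0001 z 0.2313 yaw -176.00 | F x -0.6 y -0.5 z -1.3 | M -0.01 -0.15 -0.03 t 13.7
```

Request:
drive_tool(rows=[{"x":0,"y":0,"z":0.001,"spin":0,"fingers":-1},{"x":0,"y":0,"z":0.0015,"spin":0,"fingers":-1},{"x":0,"y":0,"z":0.0015,"spin":0,"fingers":-1}])

```text
time_s: 14.1
tcp_pos: [0.5347, -0.1628, 0.23]
eef_rot: [180.0, -0.0, -176.0]
contact_force: [0.5, -0.3, -1.5]
gripper_width: 0.0619
gripper_force: 12.0
```

```bash
python3 -c "from h import *;st()"
```

```text
d 0.0378 lat 0.0001 z 0.2300 yaw -176.00 | F x 0.5 y -0.3 z -1.5 | M 0.04 -0.05 -0.06 t 14.1
```

Now 1 mm steps until the stud takes the weight.

Request:
drive_tool(rows=[{"x":0,"y":0,"z":0.0005,"spin":0,"fingers":-1},{"x":0,"y":0,"z":0.001,"spin":0,"fingers":-1},{"x":0,"y":0,"z":0.001,"spin":0,"fingers":-1}])

```text
time_s: 14.48
tcp_pos: [0.5348, -0.1628, 0.229]
eef_rot: [180.0, -0.0, -176.0]
contact_force: [-0.3, -0.6, -2.0]
gripper_width: 0.062
gripper_force: 12.0
```

```bash
python3 -c "from h import *;st()"
```

```text
d 0.0379 lat 0.0001 z 0.2290 yaw -176.00 | F x -0.4 y -0.5 z -2.0 | M -0.04 -0.02 -0.07 t 14.5
```

Request:
drive_tool(rows=[{"x":0,"y":0,"z":0.0005,"spin":0,"fingers":-1},{"x":0,"y":0,"z":0.001,"spin":0,"fingers":-1},{"x":0,"y":0,"z":0.001,"spin":0,"fingers":-1}])

```text
time_s: 14.85
tcp_pos: [0.5349, -0.1628, 0.2281]
eef_rot: [-180.0, 0.0, -176.0]
contact_force: [-0.5, 0.2, -2.6]
gripper_width: 0.0619
gripper_force: 12.0
```

```bash
python3 -c "from h import *;st()"
```

```text
d 0.0380 lat 0.0000 z 0.2281 yaw -176.00 | F x -0.4 y 0.2 z -2.6 | M -0.02 0.05 0.05 t 14.8
```

Request:
drive_tool(rows=[{"x":0,"y":0,"z":0.0005,"spin":0,"fingers":-1},{"x":0,"y":0,"z":0.001,"spin":0,"fingers":-1},{"x":0,"y":0,"z":0.001,"spin":0,"fingers":-1}])

```text
time_s: 15.22
tcp_pos: [0.5352, -0.1628, 0.2275]
eef_rot: [-180.0, 0.0, -176.0]
contact_force: [-0.5, -0.8, 2.6]
gripper_width: 0.0617
gripper_force: 12.0
```

```bash
python3 -c "from h import *;st()"
```

```text
d 0.0383 lat 0.0000 z 0.2275 yaw -175.99 | F x -0.6 y -0.8 z 2.6 | M 0.15 0.23 0.00 t 15.2
```

The weight went onto the stud at TCP z 0.2275, exactly where I expected it. I'll release and then withdraw upward.

Request:
drive_tool(rows=[{"x":0,"y":0,"z":0,"spin":0,"fingers":0.6},{"x":0,"y":0,"z":0,"spin":0,"fingers":0.9},{"x":0,"y":0,"z":0,"spin":0,"fingers":0.9},{"x":0,"y":0,"z":0,"spin":0,"fingers":0.9},{"x":0,"y":0,"z":0,"spin":0,"fingers":0.9}])

```text
time_s: 15.85
tcp_pos: [0.5349, -0.1628, 0.227]
eef_rot: [180.0, -0.0, -176.0]
contact_force: [0.2, 0.6, 0.0]
gripper_width: 0.0833
gripper_force: 0.0
```

Request:
drive_tool(rows=[{"x":0,"y":0,"z":-0.01,"spin":0,"fingers":0.9},{"x":0,"y":0,"z":-0.03,"spin":0,"fingers":0.9},{"x":0,"y":0,"z":-0.06,"spin":0,"fingers":0.9},{"x":0,"y":0,"z":-0.1,"spin":0,"fingers":0.9},{"x":0,"y":0,"z":-0.12,"spin":0,"fingers":0.9},{"x":0,"y":0,"z":-0.12,"spin":0,"fingers":0.9},{"x":0,"y":0,"z":-0.12,"spin":0,"fingers":0.9}])

```text
time_s: 16.73
tcp_pos: [0.5345, -0.1627, 0.3467]
eef_rot: [180.0, -0.0, -176.0]
contact_force: [-0.2, -0.6, -0.2]
gripper_width: 0.0833
gripper_force: 0.0
```

Run:
```python
from h import *
st();c=cap('scene')
a=np.radians(4);ex=np.array([np.cos(a),np.sin(a),0]);ey=np.array([-np.sin(a),np.cos(a),0])
o=np.array([.497,-.1655,.119])+.037*ex
x0,y0=(proj(c,o+[0,0,.05])-[40,35]).astype(int)
for n,v in dict(fl=.017*ex-.031*ey,fr=.017*ex+.031*ey,br=-.017*ex+.031*ey).items(): print(n,((proj(c,o+v)-[x0,y0]+.5)*8).round(1),((proj(c,o+v+[0,0,.104])-[x0,y0]+.5)*8).round(1))
cv2.imwrite('pics/g5.png',cv2.resize(c['bgr'][y0:y0+75,x0:x0+80],(640,600),interpolation=cv2.INTER_CUBIC))
```

```text
d 0.0377 lat 0.0002 z 0.3467 yaw -176.00 | F x -0.2 y -0.6 z -0.2 | M -0.04 -0.05 -0.04 t 16.7
fl [255.1 368.7] [244. 170.]
fr [349.2 429.2] [342.5 228.5]
br [406.3 396.5] [402.5 196.8]
```

View pics/g5.png

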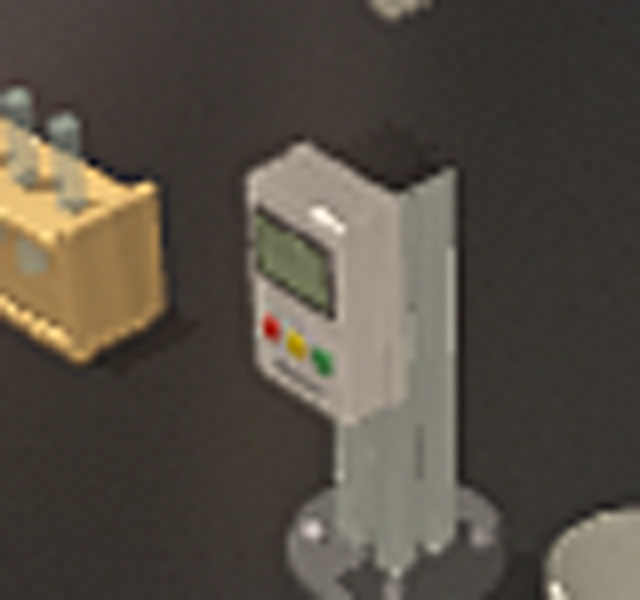

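The timer hangs flat and straight on the post: its front bottom corner is at (350,424), against (349,429) predicted. The hand is clear of it.

```bash
python3 -c "
from plant import r
print(r.close_job())"
```

```text
the job is handed in; nothing more can be done
None
```

The timer hangs on the stud, flat against the post and straight with its screen out; I let go, backed the hand clear and handed the job in, but the hand-in returned no verdict.

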